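Load the watch test rail, copy the address switches and start

TASK

Get the radio-watch test ready: drape every cuff watch standing on the bench over the padded rail, legs straddling the roll and head on top, and flip the five toggle switches on the receiver box to the same on-off pattern as on the master unit (each read from its front, on is towards the white line). When all watches hang at rest and the switches agree, press the start button fully down, let it spring back and leave everything so; do not touch the master unit, and leave the other things on the bench where they are.

Things in the scene. Friction and masses are not known exactly. Their poses are not given: they have to be found in the camera images.
- watch1_mid (a point): identical steel cuff watch, absent if None: rigid inverted U, open below, standing on its two leg ends, round head on top. Point: mid-line, 30 mm above the leg ends. x leg to leg (54 mm outside, 46 inside), y strap width (32 mm), z up (59 mm high). Legs flat, 4 mm thick, straight for 34 mm, then slanting to a flat top (underside 46 mm up, 30 mm long); head 34 mm diameter, 9 thick. 0.11 kg, low centre of mass.
- watch2_mid (a point): identical steel cuff watch, absent if None: rigid inverted U, open below, standing on its two leg ends, round head on top. Point: mid-line, 30 mm above the leg ends. x leg to leg (54 mm outside, 46 inside), y strap width (32 mm), z up (59 mm high). Legs flat, 4 mm thick, straight for 34 mm, then slanting to a flat top (underside 46 mm up, 30 mm long); head 34 mm diameter, 9 thick. 0.11 kg, low centre of mass.
- watch3_mid (a point): identical steel cuff watch, absent if None: rigid inverted U, open below, standing on its two leg ends, round head on top. Point: mid-line, 30 mm above the leg ends. x leg to leg (54 mm outside, 46 inside), y strap width (32 mm), z up (59 mm high). Legs flat, 4 mm thick, straight for 34 mm, then slanting to a flat top (underside 46 mm up, 30 mm long); head 34 mm diameter, 9 thick. 0.11 kg, low centre of mass.
- watch4_mid (a point): identical steel cuff watch, absent if None: rigid inverted U, open below, standing on its two leg ends, round head on top. Point: mid-line, 30 mm above the leg ends. x leg to leg (54 mm outside, 46 inside), y strap width (32 mm), z up (59 mm high). Legs flat, 4 mm thick, straight for 34 mm, then slanting to a flat top (underside 46 mm up, 30 mm long); head 34 mm diameter, 9 thick. 0.11 kg, low centre of mass.
- rail_bar (a point): fixed rail: padded horizontal roll, 34 mm diameter, 250 mm long, a post with a 40 mm disc at each end, foot 75 x 280 x 8 mm. Point: middle of the roll's axis, 105 mm above the bench; y along the roll, z up. A draped watch has its y along the roll and the flat underside of its top on it, its watchN_mid 1 mm above the axis; all must lie within 115 mm of the middle.
- receiver: fixed receiver box: 80 mm (x, front to back) x 140 (y) x 30 high; origin centre of underside, x to its back. On its flat top five toggle switches side by side, 28 mm apart: switch 1 at y = +56 mm (left end seen from its front) to 5 at y = -56, all at x = 0. A white line on the top runs behind them (x = +26 mm), on the ON side.
- sw1 (a joint): lean of toggle switch 1 of the receiver: -0.42 rad = OFF (to the front), +0.42 = ON (to the back, white line). Steel lever 7 mm thick with a 10 mm ball end, pivot level with the box's top, 28 mm long. Over-centre: under 1 N moves it, past upright it falls on to the other end and stays.
- sw2 (a joint): lean of toggle switch 2 of the receiver: -0.42 rad = OFF (to the front), +0.42 = ON (to the back, white line). Steel lever 7 mm thick with a 10 mm ball end, pivot level with the box's top, 28 mm long. Over-centre: under 1 N moves it, past upright it falls on to the other end and stays.
- sw3 (a joint): lean of toggle switch 3 of the receiver: -0.42 rad = OFF (to the front), +0.42 = ON (to the back, white line). Steel lever 7 mm thick with a 10 mm ball end, pivot level with the box's top, 28 mm long. Over-centre: under 1 N moves it, past upright it falls on to the other end and stays.
- sw4 (a joint): lean of toggle switch 4 of the receiver: -0.42 rad = OFF (to the front), +0.42 = ON (to the back, white line). Steel lever 7 mm thick with a 10 mm ball end, pivot level with the box's top, 28 mm long. Over-centre: under 1 N moves it, past upright it falls on to the other end and stays.
- sw5 (a joint): lean of toggle switch 5 of the receiver: -0.42 rad = OFF (to the front), +0.42 = ON (to the back, white line). Steel lever 7 mm thick with a 10 mm ball end, pivot level with the box's top, 28 mm long. Over-centre: under 1 N moves it, past upright it falls on to the other end and stays.
- master: fixed master unit, not to be touched: box 70 mm (x, front to back) x 120 (y) x 40 high with the same row of five toggle switches (levers 22 mm), 21 mm apart, switch 1 at y = +42 mm (left end seen from its front), white line on the ON side (+x). Origin centre of underside.
- key1 (a joint): lean of toggle switch 1 of the master unit: -0.42 rad = OFF (front), +0.42 = ON (back, white line); shows what receiver switch 1 must be
- key2 (a joint): lean of toggle switch 2 of the master unit: -0.42 rad = OFF (front), +0.42 = ON (back, white line); shows what receiver switch 2 must be
- key3 (a joint): lean of toggle switch 3 of the master unit: -0.42 rad = OFF (front), +0.42 = ON (back, white line); shows what receiver switch 3 must be
- key4 (a joint): lean of toggle switch 4 of the master unit: -0.42 rad = OFF (front), +0.42 = ON (back, white line); shows what receiver switch 4 must be
- key5 (a joint): lean of toggle switch 5 of the master unit: -0.42 rad = OFF (front), +0.42 = ON (back, white line); shows what receiver switch 5 must be
- start (a joint): start button: 0 = up, grows to 0.006 m as it is pressed fully down; springs back, 5 N when fully down; it counts as pressed from 0.0045
- start_top (a point): centre of the top face of the round black start button (30 mm diameter), on a fixed grey box 64 x 64 x 40 mm on the bench; pressed straight down
- oil_stand: bystander, loose: oil pot stand with grey lids, 37 x 78 x 20 mm; origin at the centre of its underside; to be left where it is
- loupe: bystander, loose: black eye loupe, 32 mm diameter, 28 mm tall; origin at the centre of its underside; to be left where it is
- parts_tray: bystander, loose: round blue parts tray, 93 mm diameter, 15 mm tall; origin at the centre of its underside; to be left where it is
- the_hand_press: fixed hand press, in the way: 216 mm tall, column 65 mm from its origin along its own +x, base 105 mm wide (y) from there to the origin, lever reaching 88 mm beyond the origin along -x at 175 to 216 mm height; keep clear of it or pass above 0.25 m
- lamp_post (a point): point on the axis of the fixed bench lamp's upright post (19 mm thick, 445 mm tall, on a round foot 150 mm across and 50 mm high), 200 mm above the bench; in the way behind the rail

How it is judged:
By the outcome, as a careful person would: the job done as asked, in the order asked, and still so for the second after the job is handed in, with the robot touching nothing.
Of watch1, watch2, watch3, watch4 only 2 to 4 are there at a start; the rules pass over those that are not, and their reading is None.
At some moment in a run one of watch1, watch2, watch3, watch4 may be knocked a few centimetres aside while the robot is not near it.
Once in a run the grip may slacken for a moment while it holds something.
It also fails if it takes over 210 s, if anything falls off the work surface, if the arm or the gripper's body presses on something with over 40 N, if the wrist force passes 120 N, or if a joint passes its speed limit or range.

ROBOT

A 7-joint arm with a two-finger parallel gripper is mounted at the origin on a cart in front of the work surface, level with it; the furniture and walls round the work are solid. World frame = base frame: x ahead of the robot, y to its left, z up, the work surface at z = 0. Lengths are in mm, angles in rad, forces in N, time in s.
With the tool pointing down it reaches from about 400 to 850 mm from the base axis. Payload 4.5 kg.
Tool frame: the origin (TCP) lies midway between the tips of the shut fingers; the grasp point (between the pads) lies 19 mm behind it; z points along the fingers, y is the line along which they close (so a half turn about z gives the same grasp; the last joint's range is limited). The gripper opens to 88 mm and grips with 3 to 60 N. Pads are 18 mm wide; open, the fingers measure 123 mm over their backs; the gripper's body (75 mm by 187 mm) begins 45 mm behind the grasp point.
Start: joints at [1.334, 0.689, -0.195, 1.565, 0.157, 0.902, -0.215], TCP at [167.217, -602.239, 238.743] pointing down, gripper open.
Joint ranges: [-3.01, 3.01], [-0.46, 2.08], [-1.47, 1.51], [0.13, 2.56], [-1, 4.14], [0.04, 2.09], [-2.66, 2.66]. Speed limits (rad/s): [2.57, 2.57, 3.14, 3.14, 3.14, 3.14, 3.14].

INTERFACE

Orientations are given as a rotation vector (axis times angle).
In Python, from rig import * gives the robot as it stands.
- The arm moves only by the tool apply_moves, never from a script. Its argument "rows" is text: rows parted by semicolons, each of 7 numbers parted by spaces: the turn, a rotation vector about the world's x, y, z in degrees, then the shift along the world's x, y, z in m, then the finger opening in m, from 0 to 0.0881. In form: wx wy wz dx dy dz fingers; .... A call has 1 to 20 rows; each row is the pose to reach, as a shift and turn from the pose commanded when the call began; what a row does not reach only later rows make up. A row lasts 1/10 s, in which the tool goes at most 50 mm and 8.59 degrees, less where a joint would pass 70% of its speed; a pose out of reach is approached as far as the arm can. A call with a gripper value outside its range is refused whole. The fingers move at their own pace and stop on an object; the grip force is fixed at half the most. Time passes only in rows, so rows that repeat a pose let the fingers close. It gives the time, the measured TCP pose, the force, the opening and the grip force at its end, in the units of the state.
- observe(): the state, without advancing time (a new reading comes with each control period).
- snapshot(name): name is "scene" or "top" or "wrist"; returns a dict with "image" (384x512x3 uint8, red, green, blue), "vertical_fov" (degrees; the focal length in pixels is half the picture's height over the tangent of half this angle, whatever the lens; pixels are square), "cx", "cy" (the principal point, pixels), "world_to_cam" (4x4, takes a point from world to camera coordinates); the wrist camera has in their place "mount" (4x4, takes a point from camera to tool coordinates, whose origin is the TCP and whose axes are the flange's). Camera axes: x right, y up, looking along -z (the intrinsics and any distortion apply to the point x, -y, -z); pixel columns grow to the right and rows downward; lengths in mm; the calibration is good to about 2 mm. A picture is of the moment at which its call begins: read the wrist's pose just before it. There is no depth.
- job_done(): hands the job in; it is judged then, once.
The state is a dict: "clock": time; "joints": joint angles; "joint_vel": joint speeds; "tau": joint torques, N m; "tool_pos": TCP position; "eef_rot": TCP orientation; "contact_force": force on the tool from outside, world axes, zero at the start; "ft_torque": the same for the moment, N m; "width": finger opening in mm; "grasp_force": force on a finger pad.
Only numpy, scipy, OpenCV 4.12 (cv2) and the standard library are available. Lean on these libraries where they do the work, as an engineer would, in place of code of your own. Each camera call takes 0.05 s, during which the arm holds its last target. There are 200 camera calls.

## Working session

There is one attempt and no reset: what is moved stays moved. The work goes in short steps, Python scripts to look and compute and a tool call to move; the robot and the scene stay as the last step left them, time stands still between calls to the robot, and variables do not carry over. Pictures are saved under pics/ and viewed, at most 14 in all, crops included, and the job is handed in when it is done.

Besides the shell and the picture viewer there is one more tool, called after "Emit:" as name(argument=value, ...), one argument or row to a line, values as JSON. apply_moves: Moves the arm, as the interface text tells. Its arguments: {"type":"object","properties":{"rows":{"type":"string"}},"required":["rows"]}

```bash
mkdir -p pics; ls
cat > h.py <<'E'
from rig import *
import numpy as np, cv2
from scipy.spatial.transform import Rotation as R
def cam(name):
    o=observe(); s=snapshot(name); im=s['image']; f=im.shape[0]/2/np.tan(np.radians(s['vertical_fov'])/2)
    if name=='wrist':
        T=np.eye(4);T[:3,:3]=R.from_rotvec(o['eef_rot']).as_matrix();T[:3,3]=o['tool_pos']; C=T@np.array(s['mount'])
    else: C=np.linalg.inv(np.array(s['world_to_cam']))
    return dict(im=im,f=f,cx=s['cx'],cy=s['cy'],C=C,keys=[k for k in s if k!='image'],s={k:v for k,v in s.items() if k!='image'})
def ray(c,u,v):
    d=np.array([(u-c['cx'])/c['f'],-(v-c['cy'])/c['f'],-1.]); d=c['C'][:3,:3]@d
    return c['C'][:3,3],d/np.linalg.norm(d)
def onz(c,u,v,z):
    o,d=ray(c,u,v); return o+d*(z-o[2])/d[2]
def proj(c,p):
    q=np.linalg.inv(c['C'])@np.append(p,1); return np.array([c['cx']+c['f']*q[0]/-q[2], c['cy']-c['f']*q[1]/-q[2]])
def save(c,n,box=None,k=1):
    im=c['im']
    if box: im=im[box[1]:box[3],box[0]:box[2]]
    cv2.imwrite('pics/'+n,cv2.resize(im[:,:,::-1],None,fx=k,fy=k,interpolation=cv2.INTER_CUBIC))
def st():
    o=observe(); print({k:np.round(o[k],3).tolist() for k in ('clock','tool_pos','eef_rot','width','joints','contact_force')})
E
python3 - <<'E'
from h import *
for n in ('scene','top'):
    c=cam(n); save(c,n+'0.png',k=1.5); print(n,c['keys'],c['f'],c['cx'],c['cy'],c['s'].get('distortion'));print(c['C'].round(2))
st()
E
```

```text
pics
scene ['vertical_fov', 'cx', 'cy', 'world_to_cam'] 391.02184128539494 258.1764732593945 196.31862201000646 None
[[-8.1000e-01  4.5000e-01 -3.8000e-01  1.5641e+02]
 [-5.9000e-01 -6.1000e-01  5.3000e-01  7.6921e+02]
 [ 1.0000e-02  6.5000e-01  7.6000e-01  8.8638e+02]
 [ 0.0000e+00  0.0000e+00  0.0000e+00  1.0000e+00]]
top ['vertical_fov', 'cx', 'cy', 'world_to_cam'] 360.841580842983 254.45472178501592 183.83857347045233 None
[[ 2.00000e-02  9.80000e-01 -1.80000e-01  3.17720e+02]
 [-1.00000e+00  2.00000e-02  0.00000e+00  2.52300e+02]
 [ 1.00000e-02  1.80000e-01  9.80000e-01  1.27857e+03]
 [ 0.00000e+00  0.00000e+00  0.00000e+00  1.00000e+00]]
{'clock': 0.1, 'tool_pos': [167.002, -601.692, 238.01], 'eef_rot': [-3.111, -0.424, 0.001], 'width': 87.996, 'joints': [1.334, 0.69, -0.195, 1.566, 0.157, 0.903, -0.215], 'contact_force': [0.205, 1.076, -0.262]}
```

View pics/scene0.png

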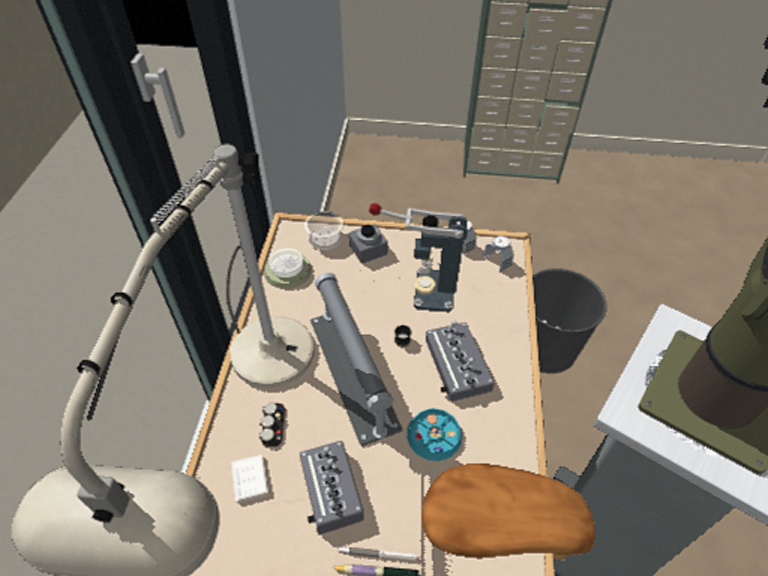

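View pics/top0.png

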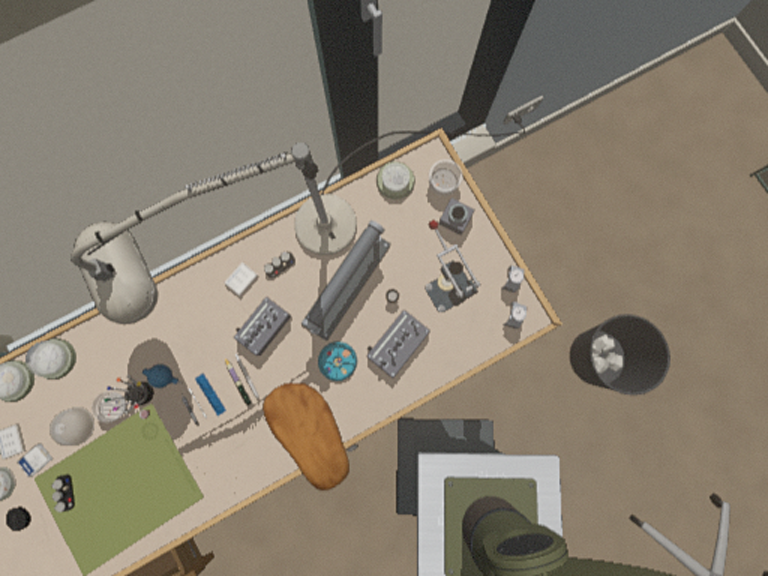

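The scene shows the rail mid-bench, two boxes with switches, and the press. I can see two watches right of the press (top view about 515,277 and 517,315 in the 1.5x image) and the start button at (457,215). I'll zoom in.

Run:
```python
from h import *
c=cam('top'); save(c,'top1.png',(150,80,380,260),3.4)
s=cam('scene'); save(s,'scene1.png',(190,130,360,370),2.5)
for n,u,v,z in [('boxA',262,327,30),('boxB',398,345,30),('w1',515,277,59),('w2',517,315,59),('start',459,212,45),('rail1',378,229,122),('rail2',312,325,122),('lamp',325,225,50),('tray',338,361,15)]:
    print(n,onz(c,u/1.5,v/1.5,z).round(0))
```

```text
boxA [426. 522.  30.]
boxB [391. 208.  30.]
w1 [549. -57.  59.]
w2 [461. -59.  59.]
start [706.  68.  45.]
rail1 [639. 259. 122.]
rail2 [424. 396. 122.]
lamp [666. 384.  50.]
tray [352. 346.  15.]
```

View pics/top1.png

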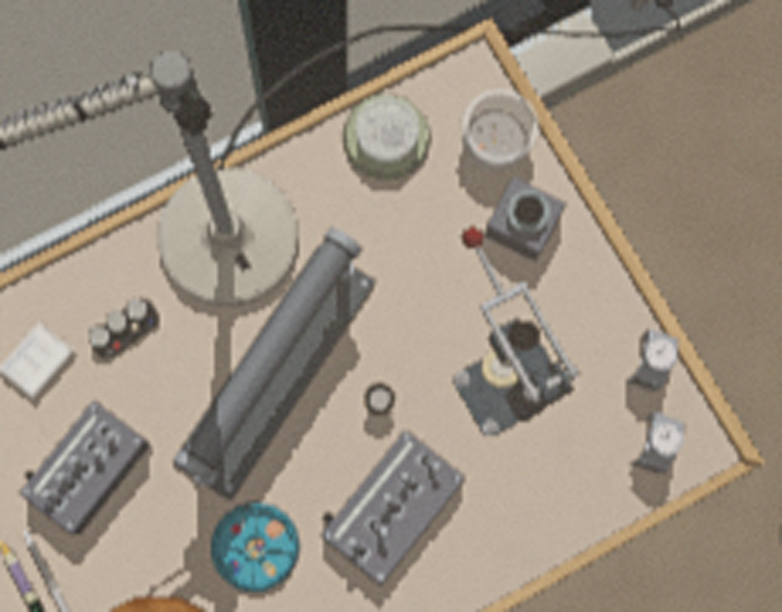

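View pics/scene1.png

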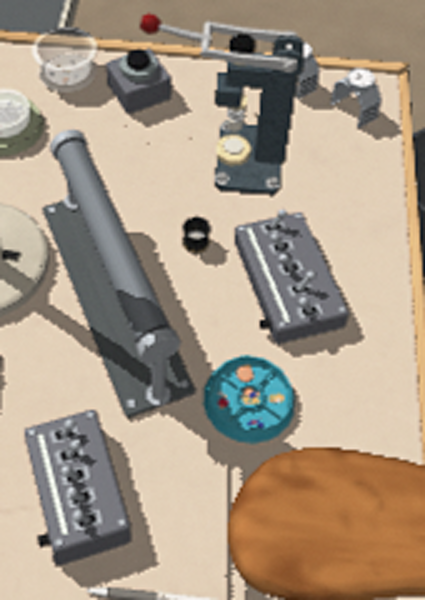

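Emit:
apply_moves(
  rows="0 0 0 0.06 0.1 0.06 0.088;0 0 0 0.27 0.47 0.06 0.088;0 0 0 0.27 0.47 0.06 0.088;0 0 0 0.27 0.47 0.06 0.088;0 0 0 0.27 0.47 0.06 0.088;0 0 0 0.27 0.47 0.06 0.088;0 0 0 0.27 0.47 0.06 0.088;0 0 0 0.27 0.47 0.06 0.088;0 0 0 0.27 0.47 0.06 0.088;0 0 0 0.27 0.47 0.06 0.088;0 0 0 0.27 0.47 0.06 0.088;0 0 0 0.27 0.47 0.06 0.088;0 0 0 0.27 0.47 0.06 0.088;0 0 0 0.27 0.47 0.06 0.088",
)

```text
clock: 1.6
tool_pos: [436.3, -133.4, 298.5]
eef_rot: [3.113, 0.421, -0.002]
contact_force: [-0.8, 0.3, -0.7]
width: 88.1
grasp_force: 0.0
```

Run:
```python
from h import *
st()
c=cam('wrist'); save(c,'w0.png',k=1.5); print(np.array(c['s']['mount']).round(2),c['f'],c['C'].round(2),c['cx'],c['cy'])
for p in [(549,-57,59),(461,-59,59)]: print(proj(c,p))
```

```text
{'clock': 1.6, 'tool_pos': [436.336, -133.444, 298.505], 'eef_rot': [3.113, 0.421, -0.002], 'width': 88.131, 'joints': [0.355, 0.39, -0.229, 1.968, 0.122, 0.798, -1.245], 'contact_force': [-0.787, 0.304, -0.677]}
[[-0.0000e+00  9.5000e-01  3.1000e-01  8.1850e+01]
 [ 1.0000e+00  0.0000e+00  0.0000e+00  8.0000e-02]
 [ 0.0000e+00  3.1000e-01 -9.5000e-01 -1.4558e+02]
 [ 0.0000e+00  0.0000e+00  0.0000e+00  1.0000e+00]] 275.749902261153 [[ 2.6000e-01  9.2000e-01  3.0000e-01  5.1544e+02]
 [-9.6000e-01  2.5000e-01  8.0000e-02 -1.1167e+02]
 [-0.0000e+00 -3.1000e-01  9.5000e-01  4.4397e+02]
 [ 0.0000e+00  0.0000e+00  0.0000e+00  1.0000e+00]] 258.00864282175957 189.3928911015663
[223.86459246  59.30634727]
[210.6758835  127.74073111]
```

View pics/w0.png

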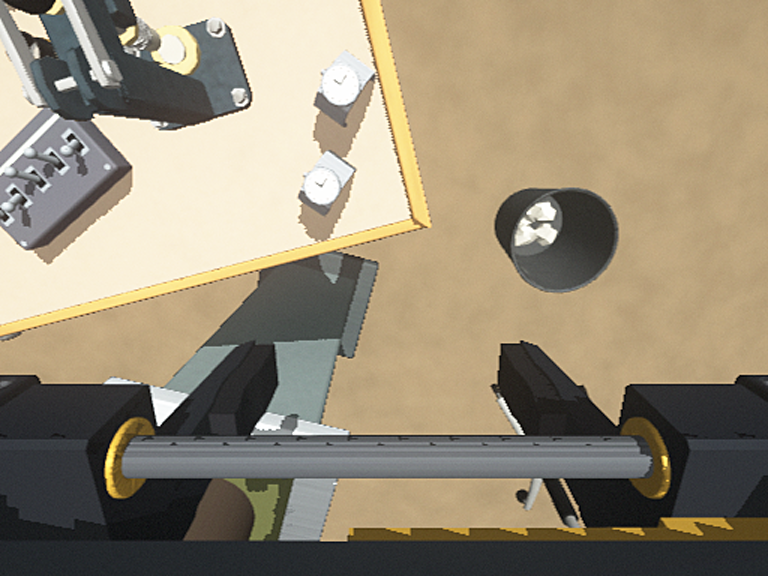

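Wrist view shows w1's head at (339,84) and w2's head at (321,185) in the 1.5x image. Both straps run up to the right, close to the rim. I'll mask the heads and straps to get their positions.

```bash
cat >> h.py <<'E'
def head(c,u0,v0,r=30):
    hsv=cv2.cvtColor(c['im'],cv2.COLOR_RGB2HSV); m=((hsv[:,:,1]<30)&(hsv[:,:,2]>205)).astype(np.uint8)
    k=np.zeros_like(m); cv2.circle(k,(int(u0),int(v0)),int(r),1,-1); m=cv2.morphologyEx(m*k,cv2.MORPH_CLOSE,np.ones((5,5)))
    cs,_=cv2.findContours(m,cv2.RETR_EXTERNAL,cv2.CHAIN_APPROX_NONE); b=max(cs,key=cv2.contourArea)
    return cv2.fitEllipse(cv2.convexHull(b)) if len(b)>5 else None
E
python3 - <<'E'
from h import *
c=cam('wrist')
for u,v in [(339,84),(321,185)]:
    e=head(c,u/1.5,v/1.5,18); print(e, onz(c,*e[0],58.5).round(1))
P=lambda u,v,z: onz(c,u/1.5,v/1.5,z).round(0)
# shoulder end corners at z~35 ; try plane 40
for n,a,b,z in [('w1',(345,52),(374,74),36),('w2',(331,151),(355,168),36)]:
    p,q=P(*a,z),P(*b,z); print(n,p,q,np.linalg.norm(p-q),np.degrees(np.arctan2(*(q-p)[1::-1])))
print('rim',P(375,0,0),P(428,222,0),P(0,330,0))
print('press',P(242,98,0),P(215,28,0), P(165,125,0))
print('wrist axis',R.from_rotvec(observe()['eef_rot']).as_matrix().round(3))
save(c,'w0c.png',(190,20,290,160),5)
t=cam('top')
print('lamp top 445', onz(t,303/1.5,155/1.5,445).round(0),'lamphead',onz(t,120/1.5,270/1.5,400).round(0))
E
```

```text
((226.10826110839844, 53.91291046142578), (30.222143173217773, 34.00062942504883), 71.75177764892578) [555.9 -58.7  58.5]
((213.27664184570312, 120.48651885986328), (29.070650100708008, 34.9501953125), 69.40869140625) [471.3 -60.6  58.5]
w1 [582. -55.  36.] [572. -84.  36.] 30.675723300355934 -109.02560603756868
w2 [498. -62.  36.] [489. -87.  36.] 26.570660511172846 -109.79887635452492
rim [636. -67.   0.] [ 453. -174.    0.] [198. 273.   0.]
press [522.  38.   0.] [575.  72.   0.] [477. 109.   0.]
wrist axis [[ 0.964  0.264 -0.001]
 [ 0.264 -0.964 -0.001]
 [-0.001  0.    -1.   ]]
lamp top 445 [672. 382. 445.] lamphead [484. 681. 400.]
```

View pics/w0c.png

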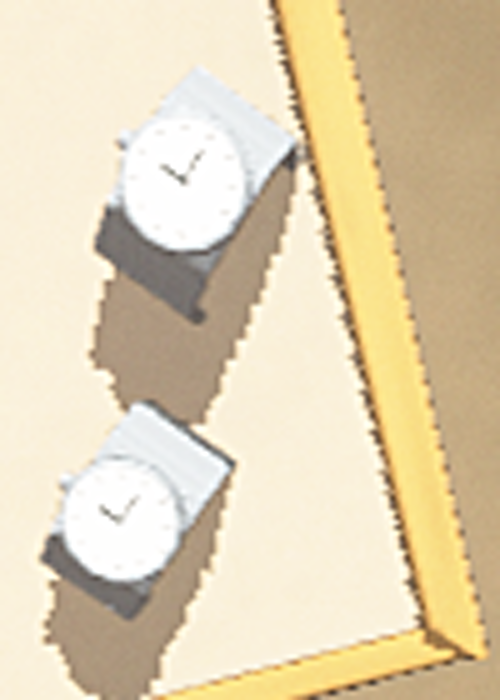

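Emit:
apply_moves(
  rows="0 0 -60 0.03 0.07 -0.05 0.088;0 0 -60 0.03 0.07 -0.05 0.088;0 0 -60 0.03 0.07 -0.05 0.088;0 0 -60 0.03 0.07 -0.05 0.088;0 0 -60 0.03 0.07 -0.05 0.088;0 0 -60 0.03 0.07 -0.05 0.088;0 0 -60 0.03 0.07 -0.05 0.088;0 0 -122.8 0.03 0.07 -0.1 0.088;0 0 -122.8 0.03 0.07 -0.1 0.088;0 0 -122.8 0.03 0.07 -0.1 0.088;0 0 -122.8 0.03 0.07 -0.1 0.088;0 0 -122.8 0.03 0.07 -0.1 0.088;0 0 -122.8 0.03 0.07 -0.1 0.088;0 0 -122.8 0.03 0.07 -0.1 0.088;0 0 -122.8 0.03 0.07 -0.1 0.088;0 0 -122.8 0.03 0.07 -0.1 0.088;0 0 -122.8 0.03 0.07 -0.1 0.088",
)

```text
clock: 3.45
tool_pos: [467.1, -62.8, 198.7]
eef_rot: [1.863, -2.529, 0.0]
contact_force: [0.1, 1.1, 0.4]
width: 87.8
grasp_force: 0.0
```

Run:
```python
from h import *
st()
c=cam('wrist'); save(c,'w1.png',k=1.5); np.save('c1.npy',c['C'])
t=cam('top'); print('press top',onz(t,150+545/3.4,80+385/3.4,216).round(0),onz(t,150+575/3.4,80+375/3.4,216).round(0))
for p in [(555,-60,59),(467,-62,59)]: print(proj(c,p)*1.5)
```

```text
{'clock': 3.45, 'tool_pos': [467.07, -62.846, 198.656], 'eef_rot': [1.863, -2.529, 0.0], 'width': 87.845, 'joints': [-0.374, 0.662, 0.683, 2.086, -0.709, 0.638, -2.643], 'contact_force': [0.088, 1.119, 0.434]}
press top [491.  82. 216.] [500.  55. 216.]
[274.58852975 304.69966446]
[387.65917496 268.03229988]
```

View pics/w1.png

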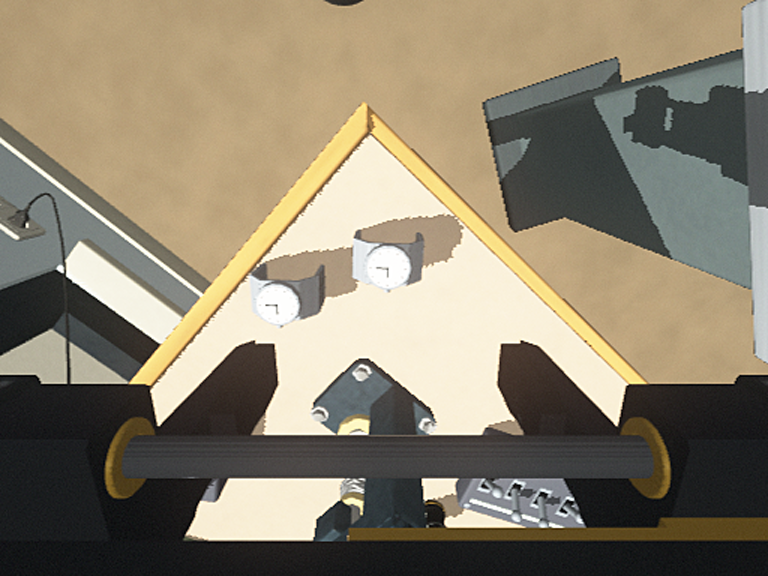

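Wrist view from above: w2's head is at (389,267) and w1's at (277,303), both within about 2 px of prediction, and the strap is level in the image. Descending on w2.

Emit:
apply_moves(
  rows="0 0 0 -0.001 0.0005 -0.05 0.08;0 0 0 -0.001 0.0005 -0.1 0.08;0 0 0 -0.001 0.0005 -0.14 0.08;0 0 0 -0.001 0.0005 -0.165 0.08;0 0 0 -0.001 0.0005 -0.18 0.08;0 0 0 -0.001 0.0005 -0.186 0.08;0 0 0 -0.001 0.0005 -0.186 0.05;0 0 0 -0.001 0.0005 -0.186 0.04;0 0 0 -0.001 0.0005 -0.186 0.04;0 0 0 -0.001 0.0005 -0.186 0.04;0 0 0 -0.001 0.0005 -0.186 0.04;0 0 0 -0.001 0.0005 -0.186 0.04",
)

```text
clock: 4.75
tool_pos: [466.9, -61.7, 13.5]
eef_rot: [-1.862, 2.529, -0.002]
contact_force: [0.3, 0.0, 7.0]
width: 53.9
grasp_force: 29.7
```

Run:
```python
from h import *
st()
```

```text
{'clock': 4.75, 'tool_pos': [466.888, -61.726, 13.544], 'eef_rot': [-1.862, 2.529, -0.002], 'width': 53.916, 'joints': [-0.013, 0.934, 0.076, 2.165, -0.973, 0.074, -2.438], 'contact_force': [0.283, 0.027, 6.994]}
```

Emit:
apply_moves(
  rows="0 0 0 0 0 0.03 0.04;0 0 0 0 0 0.08 0.04;0 0 0 0 0 0.13 0.04;0 0 0 0 0 0.18 0.04;0 0 0 0 0 0.23 0.04;0 0 0 0 0 0.28 0.04;0 0 0 0 0 0.3 0.04;0 0 0 0 0 0.3 0.04;0 0 0 0 0 0.3 0.04",
)

```text
clock: 5.65
tool_pos: [465.6, -60.8, 312.1]
eef_rot: [1.864, -2.529, -0.002]
contact_force: [0.8, 0.2, -1.5]
width: 54.1
grasp_force: 29.7
```

```bash
cat >> h.py <<'E'
def tri(c1,p1,c2,p2):
    o1,d1=ray(c1,*p1);o2,d2=ray(c2,*p2)
    A=np.c_[d1,-d2]; t=np.linalg.lstsq(A,o2-o1,rcond=None)[0]
    a,b=o1+t[0]*d1,o2+t[1]*d2; return (a+b)/2,np.linalg.norm(a-b)
E
python3 - <<'E'
from h import *
st()
t=cam('top'); s=cam('scene')
T=lambda u,v:(150+u/3.4,80+v/3.4)
S=lambda u,v:(190+u/2.5,130+v/2.5)
for n,a,b in [('far',(345,243),(68,140)),('near',(197,450),(157,345)),('btn',(530,207),(140,60))]:
    print(n,tri(t,T(*a),s,S(*b)))
for n,a,b in [('cR',(370,283),None),('cL',(180,460),(132,415)),('cB',(228,493),(190,395)),('cF',None,(48,208))]:
    print(n, a and onz(t,*T(*a),8).round(0), b and onz(s,*S(*b),8).round(0))
w=cam('wrist'); save(w,'w2.png')
cv2.imwrite('pics/t2.png',cv2.resize(t['im'][140:270,180:310,::-1],None,fx=4.5,fy=4.5,interpolation=cv2.INTER_CUBIC))
E
```

```text
{'clock': 5.65, 'tool_pos': [465.647, -60.829, 312.051], 'eef_rot': [1.864, -2.529, -0.002], 'width': 54.126, 'joints': [-0.613, 0.608, 1.112, 1.947, -0.652, 1.005, -2.638], 'contact_force': [0.83, 0.151, -1.513]}
far (array([648.92959065, 261.49515824, 107.18123102]), np.float64(3.6042996429660663))
near (array([436.78773774, 398.64248832,  88.52514218]), np.float64(10.631294281944594))
btn (array([704.74771372,  67.85116036,  47.88965247]), np.float64(3.661582725533705))
cR [632. 234.   8.] None
cL [439. 428.   8.] [433. 436.   8.]
cB [406. 377.   8.] [400. 385.   8.]
cF None [665. 291.   8.]
```

View pics/t2.png

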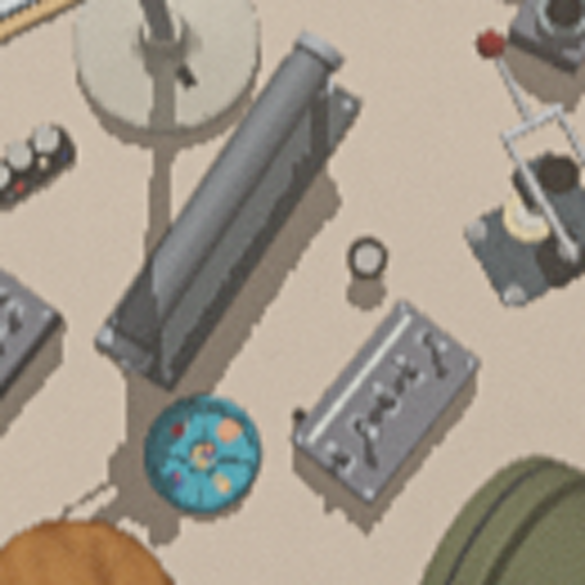

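The crop shows the roll running from (320,48) to (130,345), with the lamp's post behind it. Moving over the rail for a close wrist look.

Emit:
apply_moves(
  rows="0 0 8 0.01 0.05 0 0.04;0 0 16 0.01 0.1 0 0.04;0 0 24 0.01 0.15 0 0.04;0 0 32 0.01 0.2 0 0.04;0 0 40 0.01 0.25 0 0.04;0 0 48 0.01 0.3 0 0.04;0 0 56 0.01 0.35 0 0.04;0 0 64 0.01 0.39 0 0.04;0 0 70 0.01 0.42 0 0.04;0 0 74.9 0.01 0.43 -0.02 0.04;0 0 74.9 0.01 0.43 -0.05 0.04;0 0 74.9 0.01 0.43 -0.05 0.04;0 0 74.9 0.01 0.43 -0.05 0.04;0 0 74.9 0.01 0.43 -0.05 0.04",
)

```text
clock: 7.2
tool_pos: [477.2, 367.7, 263.8]
eef_rot: [-3.015, 0.878, -0.002]
contact_force: [0.2, 0.4, -0.6]
width: 53.7
grasp_force: 29.7
```

Run:
```python
from h import *
st()
w=cam('wrist'); save(w,'w3.png',k=1.5)
D=np.array([.845,-.534,0])
for a in (-125,125,-80,0): print(a,(proj(w,np.array([535,331,105])+a*D)*1.5).round(0))
```

```text
{'clock': 7.2, 'tool_pos': [477.205, 367.706, 263.82], 'eef_rot': [-3.015, 0.878, -0.002], 'width': 53.721, 'joints': [-1.119, 0.732, 0.73, 1.636, -0.561, 0.993, -2.339], 'contact_force': [0.249, 0.374, -0.603]}
-125 [388. 329.]
125 [387. -44.]
-80 [388. 275.]
0 [388. 167.]
```

View pics/w3.png

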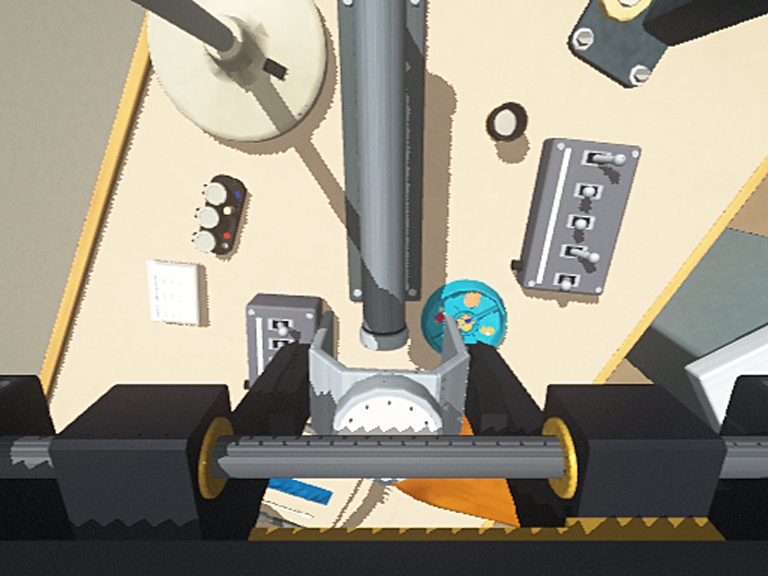

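Wrist view: the roll axis sits at about column 384 against a predicted 388. The watch is held level between the fingers with its centre near column 388, so I need about 2 mm towards +perp. Lowering it.

Emit:
apply_moves(
  rows="0 0 0 0.001 0.002 -0.03 0.04;0 0 0 0.001 0.002 -0.07 0.04;0 0 0 0.001 0.002 -0.1 0.04;0 0 0 0.001 0.002 -0.12 0.04;0 0 0 0.001 0.002 -0.14 0.04;0 0 0 0.001 0.002 -0.155 0.04;0 0 0 0.001 0.002 -0.165 0.04;0 0 0 0.001 0.002 -0.170 0.04;0 0 0 0.001 0.002 -0.170 0.04;0 0 0 0.001 0.002 -0.170 0.04",
)

```text
clock: 8.25
tool_pos: [477.8, 370.5, 93.5]
eef_rot: [-3.016, 0.876, -0.002]
contact_force: [-0.5, -0.0, -1.2]
width: 53.9
grasp_force: 29.7
```

Run:
```python
from h import *
st()
w=cam('wrist'); save(w,'w4.png',k=1.5)
```

```text
{'clock': 8.25, 'tool_pos': [477.818, 370.471, 93.501], 'eef_rot': [-3.016, 0.876, -0.002], 'width': 53.944, 'joints': [-1.027, 0.937, 0.543, 1.763, -0.748, 0.659, -2.187], 'contact_force': [-0.509, -0.002, -1.214]}
```

View pics/w4.png

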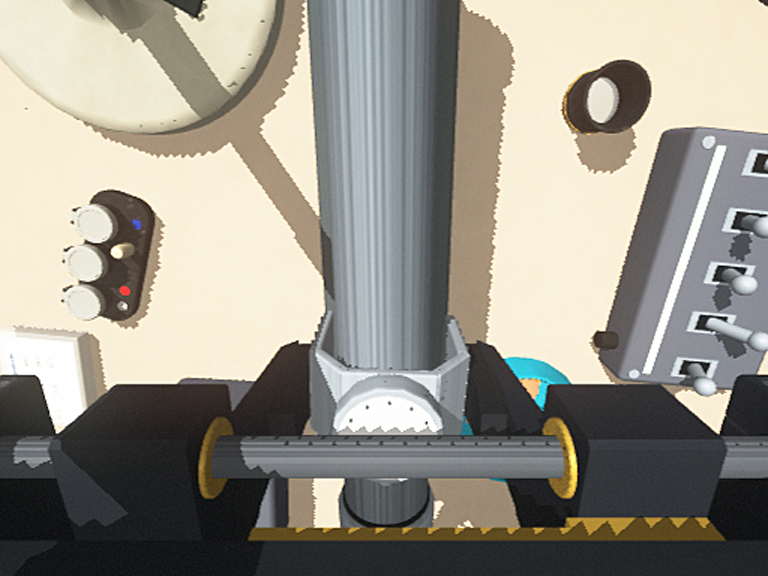

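Legs straddle the roll, centred on about column 390. Lowering the last few mm, releasing and lifting.

Emit:
apply_moves(
  rows="0 0 0 0 0 -0.002 0.04;0 0 0 0 0 -0.004 0.04;0 0 0 0 0 -0.004 0.04;0 0 0 0 0 -0.004 0.056;0 0 0 0 0 -0.004 0.075;0 0 0 0 0 -0.004 0.075;0 0 0 0 0 -0.004 0.075;0 0 0 0 0 -0.004 0.075;0 0 0 0 0 0.02 0.075;0 0 0 0 0 0.06 0.075;0 0 0 0 0 0.1 0.075;0 0 0 0 0 0.15 0.075;0 0 0 0 0 0.2 0.075;0 0 0 0 0 0.22 0.075;0 0 0 0 0 0.22 0.075",
)

```text
clock: 9.8
tool_pos: [479.1, 370.7, 316.4]
eef_rot: [-3.012, 0.875, -0.007]
contact_force: [-0.1, 0.2, 0.4]
width: 75.3
grasp_force: 0.0
```

Run:
```python
from h import *
st()
w=cam('wrist'); save(w,'w5.png',k=1.5)
t=cam('top');cv2.imwrite('pics/t5.png',t['im'][:,:,::-1]); 
# watch1 check in top
a=cv2.resize(t['im'][160:230,320:370],None,fx=4,fy=4); b=w['im']
a=cv2.copyMakeBorder(a,0,384-a.shape[0],0,0,cv2.BORDER_CONSTANT)
cv2.imwrite('pics/w5j.png',np.hstack([b,a])[:,:,::-1])
```

```text
{'clock': 9.8, 'tool_pos': [479.107, 370.653, 316.407], 'eef_rot': [-3.012, 0.875, -0.007], 'width': 75.257, 'joints': [-1.14, 0.684, 0.773, 1.559, -0.518, 1.105, -2.381], 'contact_force': [-0.082, 0.177, 0.354]}
```

View pics/w5j.png

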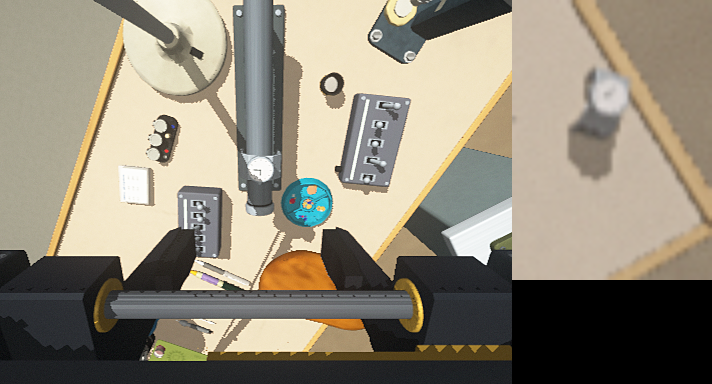

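Watch 2 hangs on the rail, with its head at (261,168). Watch 1 is still standing by the rim. Moving above watch 1.

Emit:
apply_moves(
  rows="0 0 -8 0.01 -0.05 0 0.075;0 0 -16 0.02 -0.1 0 0.075;0 0 -24 0.03 -0.15 0 0.075;0 0 -32 0.04 -0.2 0 0.075;0 0 -40 0.05 -0.25 0 0.075;0 0 -48 0.06 -0.3 0 0.075;0 0 -56 0.07 -0.35 0 0.075;0 0 -64 0.078 -0.4 0 0.075;0 0 -72 0.078 -0.43 0 0.075;0 0 -77 0.078 -0.43 -0.03 0.07;0 0 -77 0.078 -0.43 -0.07 0.07;0 0 -77 0.078 -0.43 -0.09 0.07;0 0 -77 0.078 -0.43 -0.1 0.07;0 0 -77 0.078 -0.43 -0.1 0.07;0 0 -77 0.078 -0.43 -0.1 0.07",
)

```text
clock: 11.4
tool_pos: [555.4, -60.1, 213.1]
eef_rot: [1.815, -2.564, 0.001]
contact_force: [0.2, 0.4, 0.2]
width: 70.4
grasp_force: 0.0
```

Run:
```python
from h import *
st()
w=cam('wrist'); save(w,'w6.png',(128,90,384,290),3)
for p in [(555,-60,59),(555,-60,0)]: print(((proj(w,p)-[128,90])*3).round(0))
print('mm/px',)
np.save('c6.npy',w['C'])
```

```text
{'clock': 11.4, 'tool_pos': [555.375, -60.076, 213.111], 'eef_rot': [1.815, -2.564, 0.001], 'width': 70.373, 'joints': [-0.505, 0.88, 1.047, 1.83, -0.911, 1.005, -2.545], 'contact_force': [0.17, 0.411, 0.201]}
[392. 253.]
[391. 218.]
mm/px
```

View pics/w6.png

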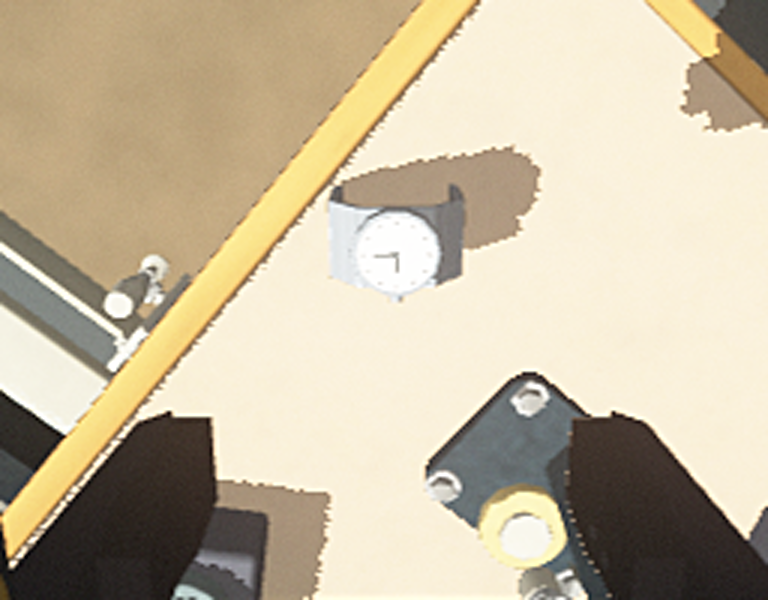

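Head at (399,250) against a predicted (392,253), and the strap is aligned. The rim is close on the left, so I'll grip a bit higher with a narrower opening, and check force before closing.

Emit:
apply_moves(
  rows="0 0 0 -0.003 -0.0005 -0.04 0.064;0 0 0 -0.003 -0.0005 -0.08 0.064;0 0 0 -0.003 -0.0005 -0.12 0.064;0 0 0 -0.003 -0.0005 -0.15 0.064;0 0 0 -0.003 -0.0005 -0.165 0.064;0 0 0 -0.003 -0.0005 -0.175 0.064;0 0 0 -0.003 -0.0005 -0.185 0.064;0 0 0 -0.003 -0.0005 -0.192 0.064;0 0 0 -0.003 -0.0005 -0.192 0.064",
)

```text
clock: 12.35
tool_pos: [552.6, -60.4, 20.9]
eef_rot: [-1.815, 2.563, -0.0]
contact_force: [0.3, -0.3, -0.4]
width: 63.8
grasp_force: 0.0
```

Run:
```python
from h import *
st()
```

```text
{'clock': 12.35, 'tool_pos': [552.63, -60.418, 20.879], 'eef_rot': [-1.815, 2.563, -0.0], 'width': 63.762, 'joints': [-0.222, 1.006, 0.439, 1.924, -0.987, 0.445, -2.518], 'contact_force': [0.347, -0.335, -0.353]}
```

Emit:
apply_moves(
  rows="0 0 0 0 0 -0.003 0.064;0 0 0 0 0 -0.003 0.05;0 0 0 0 0 -0.003 0.04;0 0 0 0 0 -0.003 0.04;0 0 0 0 0 -0.003 0.04;0 0 0 0 0 -0.003 0.04;0 0 0 0 0 0.005 0.04;0 0 0 0 0 0.03 0.04",
)

```text
clock: 13.15
tool_pos: [550.5, -59.6, 49.7]
eef_rot: [1.814, -2.561, -0.006]
contact_force: [-0.1, -0.4, -0.9]
width: 53.8
grasp_force: 29.9
```

Run:
```python
from h import *
st()
```

```text
{'clock': 13.15, 'tool_pos': [550.477, -59.637, 49.678], 'eef_rot': [1.814, -2.561, -0.006], 'width': 53.829, 'joints': [-0.254, 0.966, 0.497, 1.925, -0.941, 0.508, -2.557], 'contact_force': [-0.14, -0.433, -0.907]}
```

Emit:
apply_moves(
  rows="0 0 0 0 0 0.05 0.04;0 0 0 0 0 0.1 0.04;0 0 0 0 0 0.15 0.04;0 0 0 0 0 0.2 0.04;0 0 0 0 0 0.25 0.04;0 0 0 0 0 0.262 0.04;0 0 8 0 0.05 0.262 0.04;0 0 16 -0.005 0.1 0.262 0.04;0 0 24 -0.01 0.15 0.262 0.04;0 0 32 -0.014 0.2 0.262 0.04;0 0 40 -0.018 0.25 0.262 0.04;0 0 48 -0.022 0.3 0.262 0.04;0 0 56 -0.024 0.34 0.262 0.04;0 0 64 -0.024 0.38 0.262 0.04;0 0 72 -0.024 0.399 0.24 0.04;0 0 77 -0.024 0.399 0.22 0.04;0 0 77 -0.024 0.399 0.215 0.04;0 0 77 -0.024 0.399 0.215 0.04;0 0 77 -0.024 0.399 0.215 0.04",
)

```text
clock: 15.05
tool_pos: [528.8, 337.8, 266.8]
eef_rot: [-3.015, 0.881, -0.002]
contact_force: [-0.4, -0.1, -1.3]
width: 53.7
grasp_force: 29.9
```

Run:
```python
from h import *
st()
w=cam('wrist'); save(w,'w7.png',k=1.5)
g=w['im'].astype(int)
print('roll centre expected', [(proj(w,np.array([536.6,333.5,105])+a*np.array([.845,-.534,0]))*1.5).round(0) for a in (0,60,100)])
```

```text
{'clock': 15.05, 'tool_pos': [528.846, 337.76, 266.808], 'eef_rot': [-3.015, 0.881, -0.002], 'width': 53.676, 'joints': [-1.067, 0.81, 0.869, 1.555, -0.671, 1.095, -2.174], 'contact_force': [-0.38, -0.068, -1.342]}
roll centre expected [array([387., 249.]), array([387., 167.]), array([386., 106.])]
```

View pics/w7.png

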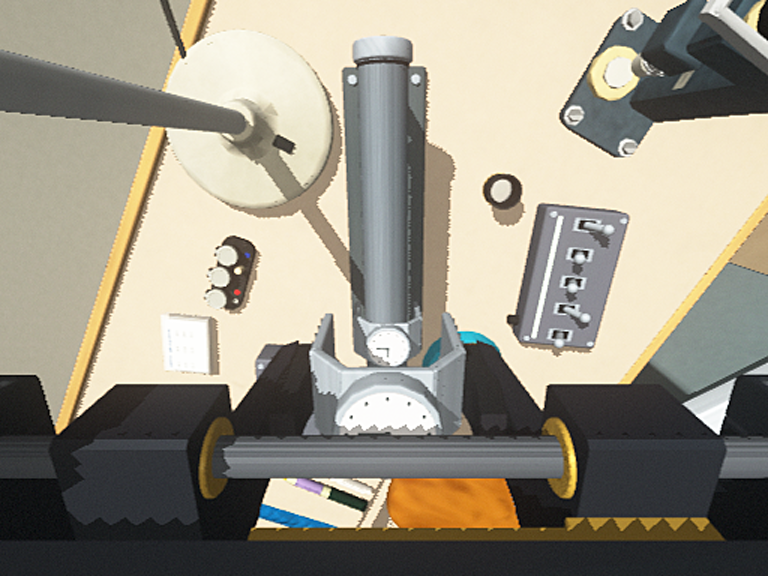

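Roll axis at about column 386 under the held watch (centre about 388), and the draped watch is at (388,345). It's aligned, so lowering.

Emit:
apply_moves(
  rows="0 0 0 0 0 -0.04 0.04;0 0 0 0 0 -0.08 0.04;0 0 0 0 0 -0.11 0.04;0 0 0 0 0 -0.13 0.04;0 0 0 0 0 -0.145 0.04;0 0 0 0 0 -0.158 0.04;0 0 0 0 0 -0.166 0.04;0 0 0 0 0 -0.169 0.04;0 0 0 0 0 -0.171 0.04;0 0 0 0 0 -0.171 0.04;0 0 0 0 0 -0.171 0.04",
)

```text
clock: 16.2
tool_pos: [528.6, 338.9, 95.4]
eef_rot: [-3.016, 0.876, -0.001]
contact_force: [-0.6, -0.3, -1.2]
width: 53.8
grasp_force: 29.9
```

Run:
```python
from h import *
st()
```

```text
{'clock': 16.2, 'tool_pos': [528.625, 338.902, 95.38], 'eef_rot': [-3.016, 0.876, -0.001], 'width': 53.798, 'joints': [-0.994, 1.0, 0.692, 1.691, -0.865, 0.783, -2.016], 'contact_force': [-0.635, -0.27, -1.236]}
```

Emit:
apply_moves(
  rows="0 0 0 0 0 -0.001 0.04;0 0 0 0 0 -0.002 0.04;0 0 0 0 0 -0.002 0.04;0 0 0 0 0 -0.002 0.056;0 0 0 0 0 -0.002 0.075;0 0 0 0 0 -0.002 0.075;0 0 0 0 0 -0.002 0.075;0 0 0 0 0 -0.002 0.075;0 0 0 0 0 0.02 0.075;0 0 0 0 0 0.06 0.075;0 0 0 0 0 0.11 0.075;0 0 0 0 0 0.16 0.075;0 0 0 0 0 0.21 0.075;0 0 0 -0.04 0.02 0.22 0.04;0 0 0 -0.08 0.05 0.22 0.02;0 0 0 -0.09 0.06 0.22 0.01;0 0 0 -0.09 0.06 0.22 0.01;0 0 0 -0.09 0.06 0.22 0.01;0 0 0 -0.09 0.06 0.22 0.01",
)

```text
clock: 18.1
tool_pos: [439.9, 396.8, 314.8]
eef_rot: [3.015, -0.881, 0.002]
contact_force: [0.1, 0.2, 0.8]
width: 29.6
grasp_force: 0.0
```

Run:
```python
from h import *
import pickle
st()
w=cam('wrist'); save(w,'w8.png'); pickle.dump(w,open('w8.pkl','wb'))
t=cam('top'); s=cam('scene'); pickle.dump((t,s),open('ts8.pkl','wb'))
for n,p in dict(mast=(426,522,40),rec=(391,208,30),wA=(478,370,135),wB=(528,338,135),btn=(705,68,46)).items():
    print(n,proj(w,p).round(0),proj(t,p).round(0),proj(s,p).round(0))
```

```text
{'clock': 18.1, 'tool_pos': [439.935, 396.802, 314.839], 'eef_rot': [3.015, -0.881, 0.002], 'width': 29.574, 'joints': [-1.292, 0.726, 0.941, 1.599, -0.628, 1.146, -2.343], 'contact_force': [0.066, 0.191, 0.8]}
mast [198. 203.] [174. 218.] [222. 320.]
rec [381. 113.] [265. 230.] [308. 237.]
wA [260. 130.] [216. 200.] [244. 239.]
wB [260.  75.] [227. 184.] [235. 220.]
btn [ 384. -216.] [306. 141.] [245. 154.]
```

Run:
```python
from h import *
import pickle
w=pickle.load(open('w8.pkl','rb')); t,s=pickle.load(open('ts8.pkl','rb'))
def cr(c,x0,y0,x1,y1,W,H): return cv2.resize(c['im'][y0:y1,x0:x1],(W,H),interpolation=cv2.INTER_CUBIC)
a=np.hstack([cr(w,145,150,255,260,400,400),cr(w,330,60,440,170,400,400)])
b=np.hstack([cr(w,220,30,300,130,160,200),cr(s,190,280,260,350,200,200),cr(s,225,130,275,180,200,200),cr(t,285,120,325,160,200,200)])
b=cv2.copyMakeBorder(b,0,0,0,800-b.shape[1],cv2.BORDER_CONSTANT)
cv2.imwrite('pics/comp.png',np.vstack([a,b])[:,:,::-1])
```

```text
(no output)
```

View pics/comp.png

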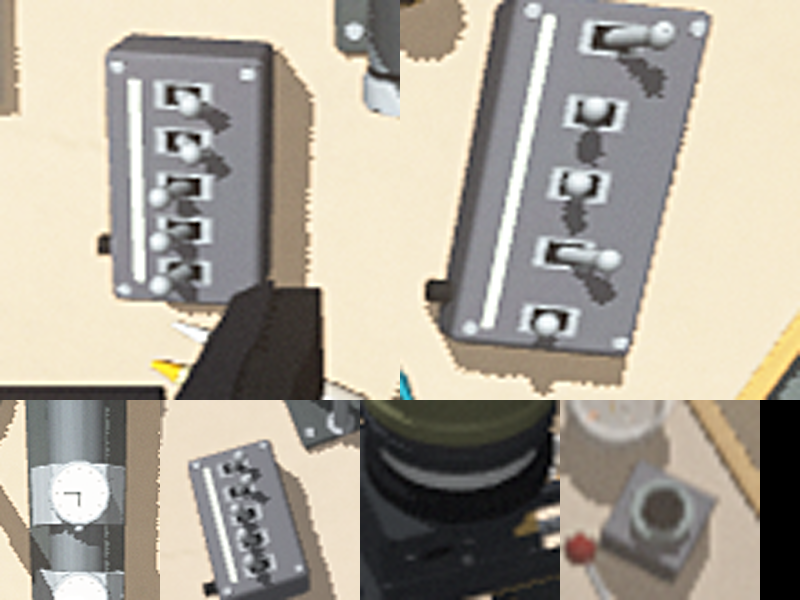

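Master, read from its front: 1, 2, 3 ON (balls towards the line at x≈160) and 4, 5 OFF. The receiver reads 1 ON, 2 OFF, 3 ON, 4 ON, 5 OFF. So sw2 must go ON and sw4 OFF. Both watches hang on the roll, at (78,490) and (80,590) in the lower-left inset.

Run:
```python
from h import *
import pickle
w=pickle.load(open('w8.pkl','rb')); t,s=pickle.load(open('ts8.pkl','rb'))
k=110/400
sl={5:(212,37),4:(196,114),3:(178,186),2:(163,254),1:(149,322)}
P=np.array([onz(w,330+sl[i][0]*k,60+sl[i][1]*k,30)[:2] for i in (1,2,3,4,5)]); print(P.round(1))
i=np.arange(5); fx=np.polyfit(i,P[:,0],1);fy=np.polyfit(i,P[:,1],1); d=np.array([fx[0],fy[0]]); print('pitch',np.linalg.norm(d))
y=-d/np.linalg.norm(d); x=np.array([y[1],-y[0]]); c=P.mean(0)
print('c',c,'x',x,'y',y,np.degrees(np.arctan2(x[1],x[0])))
# predicted tip pixels on/off, compare top view
B={5:(264,34),4:(194,110),3:(178,183),2:(208,259),1:(147,322)}
for n in range(1,6):
    b=c+y*(56-28*(n-1)); r=[]
    for sg in (-1,1):
        q=proj(w,[*(b+x*sg*28*np.sin(.42)),30+28*np.cos(.42)]); r.append(((q-[330,60])/k).round(0))
    print(n,r,B[n])
# button: top view circle, two-view not available (occluded)
print('btn',onz(t,285+105/5,120+107/5,46).round(1))
```

```text
[[351.  244.1]
 [374.  226.7]
 [395.9 209.7]
 [417.7 191.6]
 [440.7 174.3]]
pitch 28.338353366581618
c [395.87412593 209.28434622] x [0.61664706 0.78723974] y [-0.78723974  0.61664706] 51.92830361211263
1 [array([201., 333.]), array([146., 328.])] (147, 322)
2 [array([218., 264.]), array([161., 258.])] (208, 259)
3 [array([235., 191.]), array([178., 185.])] (178, 183)
4 [array([253., 115.]), array([195., 109.])] (194, 110)
5 [array([273.,  36.]), array([212.,  30.])] (264, 34)
btn [705.2  67.9  46. ]
```

Emit:
apply_moves(
  rows="0 0 -5.5 -0.0216 -0.05 0 0;0 0 -5.5 -0.0433 -0.1 0 0;0 0 -5.5 -0.065 -0.15 0 0;0 0 -5.5 -0.0866 -0.2006 0 0;0 0 -5.5 -0.0866 -0.2006 -0.05 0;0 0 -5.5 -0.0866 -0.2006 -0.1 0;0 0 -5.5 -0.0866 -0.2006 -0.15 0;0 0 -5.5 -0.0866 -0.2006 -0.195 0;0 0 -5.5 -0.0866 -0.2006 -0.195 0;0 0 -5.5 -0.0866 -0.2006 -0.195 0;0 0 -5.5 -0.0866 -0.2006 -0.195 0",
)

```text
clock: 19.35
tool_pos: [352.4, 197.4, 120.1]
eef_rot: [-2.97, 1.023, -0.001]
contact_force: [-0.5, 0.0, -0.1]
width: 0.1
grasp_force: 0.0
```

```bash
cat > sw.py <<'E'
from h import *
c0=np.array([395.9,209.3]);X=np.array([.6166,.7872]);Y=np.array([-.7872,.6166])
def rel():
    o=observe(); p=np.array(o['tool_pos']); d=p[:2]-c0
    print('TCP in receiver x,y',(d@X).round(1),(d@Y).round(1),'z',p[2].round(1),'F',np.round(o['contact_force'],2),'w',o['width'],'t',o['clock'])
def states(name='top'):
    c=cam(name); g=c['im'].astype(int).sum(2)
    out={}
    for n in range(1,6):
        b=c0+Y*(56-28*(n-1)); r=[]
        for sg in (-1,1):
            q=proj(c,[*(b+X*sg*11.4),55.6]); u,v=q.round().astype(int)
            r.append(g[max(v-2,0):v+3,max(u-2,0):u+3].max() if 2<v<380 and 2<u<508 else None)
        out[n]=r
    print(name,'brightness [OFF,ON]',out); return c
E
python3 - <<'E'
from sw import *
import pickle
st(); rel(); states('scene'); c=states('wrist'); pickle.dump(c,open('w9.pkl','wb'))
for p in ([*(c0+Y*28-X*11.4),55.6],[*(c0+Y*28+X*11.4),55.6]): print(proj(c,p))
E
```

```text
{'clock': 19.35, 'tool_pos': [352.439, 197.446, 120.068], 'eef_rot': [-2.97, 1.023, -0.001], 'width': 0.101, 'joints': [-0.807, 0.703, 0.298, 2.332, -0.983, 0.23, -1.84], 'contact_force': [-0.459, 0.006, -0.117]}
TCP in receiver x,y -36.1 26.9 z 120.1 F [-0.46  0.01 -0.12] w 0.10052383219555659 t 19.35
scene brightness [OFF,ON] {1: [np.int64(403), np.int64(656)], 2: [np.int64(674), np.int64(504)], 3: [np.int64(396), np.int64(706)], 4: [np.int64(413), np.int64(666)], 5: [np.int64(169), np.int64(680)]}
wrist brightness [OFF,ON] {1: [np.int64(746), np.int64(736)], 2: [np.int64(652), np.int64(470)], 3: [np.int64(506), np.int64(697)], 4: [np.int64(733), np.int64(697)], 5: [np.int64(628), np.int64(499)]}
[228.89064044 204.86849522]
[201.05618045 204.83128642]
```

Emit:
apply_moves(
  rows="0 0 0 0 0.0 -0.03 0;0 0 0 0 0 -0.055 0;0 0 0 0 0 -0.073 0;0 0 0 0 0 -0.073 0;0 0 0 0 0 -0.073 0",
)

```text
clock: 19.95
tool_pos: [361.1, 203.2, 57.2]
eef_rot: [2.958, -1.014, -0.017]
contact_force: [0.2, -0.7, 1.0]
width: 0.2
grasp_force: 0.0
```

Run:
```python
from sw import *
st(); rel()
```

```text
{'clock': 19.95, 'tool_pos': [361.102, 203.156, 57.176], 'eef_rot': [2.958, -1.014, -0.017], 'width': 0.217, 'joints': [-0.653, 0.831, 0.05, 2.306, -1.0, 0.044, -1.852], 'contact_force': [0.206, -0.696, 0.976]}
TCP in receiver x,y -26.3 23.6 z 57.2 F [ 0.21 -0.7   0.98] w 0.21658882600439894 t 19.95
```

Vertical tool hits the wrist limit this close in. I'll back up and tilt the fingertips 20° towards the base.

Emit:
apply_moves(
  rows="0 0 0 0 0 0.04 0;0 0 0 0 0 0.073 0;-6 4.7 0 -0.0025 -0.0031 0.073 0;-12 9.4 0 -0.0025 -0.0031 0.073 0;-15.7 12.3 0 -0.0025 -0.0031 0.073 0;-15.7 12.3 0 -0.0025 -0.0031 0.04 0;-15.7 12.3 0 -0.0025 -0.0031 0.02 0;-15.7 12.3 0 -0.0025 -0.0031 0.003 0;-15.7 12.3 0 -0.0025 -0.0031 0.003 0;-15.7 12.3 0 -0.0025 -0.0031 0.003 0;-15.7 12.3 0 -0.0025 -0.0031 0.003 0",
)

```text
clock: 21.05
tool_pos: [358.6, 200.4, 60.9]
eef_rot: [2.642, -0.909, -0.177]
contact_force: [-0.2, -0.3, -0.3]
width: 0.3
grasp_force: 0.0
```

Run:
```python
from sw import *
st(); rel(); print(R.from_rotvec(observe()['eef_rot']).as_matrix()[:,2].round(3)); states('scene')
```

```text
{'clock': 21.05, 'tool_pos': [358.645, 200.41, 60.852], 'eef_rot': [2.642, -0.909, -0.177], 'width': 0.346, 'joints': [-1.042, 1.02, 0.647, 2.034, -0.687, 0.708, -2.157], 'contact_force': [-0.155, -0.255, -0.29]}
TCP in receiver x,y -30.0 23.8 z 60.9 F [-0.16 -0.25 -0.29] w 0.3455431099276698 t 21.05
[-0.225 -0.276 -0.934]
scene brightness [OFF,ON] {1: [np.int64(425), np.int64(530)], 2: [np.int64(699), np.int64(525)], 3: [np.int64(112), np.int64(691)], 4: [np.int64(125), np.int64(260)], 5: [np.int64(328), np.int64(270)]}
```

Emit:
apply_moves(
  rows="0 0 0 -0.0093 -0.0054 0 0;0 0 0 -0.0093 -0.0054 0 0;0 0 0 -0.0093 -0.0054 -0.012 0;0 0 0 -0.0093 -0.0054 -0.012 0;0 0 0 -0.0093 -0.0054 -0.012 0",
)

```text
clock: 21.6
tool_pos: [349.1, 194.9, 47.2]
eef_rot: [2.641, -0.908, -0.18]
contact_force: [0.7, 1.2, 0.0]
width: 0.4
grasp_force: 0.0
```

Run:
```python
from sw import *
st(); rel()
```

```text
{'clock': 21.6, 'tool_pos': [349.094, 194.868, 47.196], 'eef_rot': [2.641, -0.908, -0.18], 'width': 0.429, 'joints': [-1.031, 1.035, 0.616, 2.065, -0.716, 0.659, -2.136], 'contact_force': [0.656, 1.202, 0.024]}
TCP in receiver x,y -40.2 27.9 z 47.2 F [0.66 1.2  0.02] w 0.4292123512787104 t 21.6
```

Emit:
apply_moves(
  rows="0 0 0 0.0049 0.0063 0 0;0 0 0 0.0086 0.011 0 0;0 0 0 0.0123 0.0157 0 0;0 0 0 0.0142 0.0181 0 0;0 0 0 0.0154 0.0197 0 0;0 0 0 0.0154 0.0197 0 0",
)

```text
clock: 22.2
tool_pos: [364.8, 215.2, 47.4]
eef_rot: [2.642, -0.907, -0.179]
contact_force: [1.0, -0.4, 0.1]
width: 0.4
grasp_force: 0.0
```

```bash
cat >> sw.py <<'E'
def find(name,n):
    c=cam(name); im=c['im']; b=c0+Y*(56-28*(n-1))
    qs=[proj(c,[*(b+X*28*np.sin(a)),30+28*np.cos(a)]) for a in np.linspace(-.5,.5,9)]
    g=cv2.GaussianBlur(im.min(2),(3,3),0); print(name,n,[ (q.round(0).tolist(), int(g[int(q[1]+.5),int(q[0]+.5)])) for q in qs if 0<q[1]<383 and 0<q[0]<511])
    return c
E
python3 - <<'E'
from sw import *
rel(); find('scene',2); find('wrist',2); find('wrist',3); find('top',2)
E
```

```text
TCP in receiver x,y -14.5 28.1 z 47.4 F [ 0.98 -0.42  0.11] w 0.3765506783779409 t 22.2
scene 2 [([315.0, 238.0], 28), ([314.0, 238.0], 32), ([313.0, 238.0], 31), ([312.0, 239.0], 28), ([311.0, 239.0], 29), ([309.0, 239.0], 30), ([308.0, 240.0], 33), ([307.0, 240.0], 31), ([306.0, 241.0], 34)]
wrist 2 [([261.0, 249.0], 37), ([257.0, 251.0], 33), ([252.0, 254.0], 37), ([246.0, 255.0], 35), ([240.0, 257.0], 28), ([234.0, 258.0], 34), ([227.0, 258.0], 42), ([221.0, 259.0], 42), ([214.0, 258.0], 40)]
wrist 3 [([261.0, 203.0], 136), ([256.0, 205.0], 137), ([251.0, 207.0], 136), ([245.0, 208.0], 137), ([239.0, 209.0], 138), ([232.0, 210.0], 74), ([225.0, 210.0], 76), ([218.0, 210.0], 180), ([211.0, 210.0], 182)]
top 2 [([263.0, 237.0], 61), ([263.0, 236.0], 66), ([262.0, 236.0], 61), ([261.0, 235.0], 52), ([260.0, 234.0], 50), ([259.0, 234.0], 51), ([259.0, 233.0], 51), ([258.0, 233.0], 48), ([257.0, 232.0], 45)]
```

Emit:
apply_moves(
  rows="0 0 0 -0.0093 -0.0118 0 0;0 0 0 -0.0123 -0.0157 0.02 0;0 0 0 -0.0123 -0.0157 0.06 0;0 0 0 -0.0123 -0.0157 0.09 0;0 0 0 -0.0123 -0.0157 0.09 0",
)

```text
clock: 22.9
tool_pos: [353.6, 198.9, 140.1]
eef_rot: [2.644, -0.911, -0.175]
contact_force: [0.6, -0.5, -0.6]
width: 0.5
grasp_force: 0.0
```

Run:
```python
from sw import *
st(); rel()
for n in (1,2,3,4,5): find('wrist',n)
```

```text
{'clock': 22.9, 'tool_pos': [353.56, 198.917, 140.117], 'eef_rot': [2.644, -0.911, -0.175], 'width': 0.522, 'joints': [-1.108, 0.894, 0.765, 2.028, -0.579, 0.847, -2.211], 'contact_force': [0.622, -0.467, -0.611]}
TCP in receiver x,y -34.3 26.9 z 140.1 F [ 0.62 -0.47 -0.61] w 0.5218923992711497 t 22.9
wrist 1 [([202.0, 230.0], 113), ([199.0, 232.0], 117), ([195.0, 233.0], 117), ([191.0, 234.0], 118), ([187.0, 235.0], 169), ([183.0, 235.0], 129), ([178.0, 236.0], 122), ([174.0, 236.0], 178), ([170.0, 236.0], 159)]
wrist 2 [([200.0, 200.0], 141), ([196.0, 201.0], 140), ([192.0, 202.0], 141), ([188.0, 203.0], 138), ([184.0, 204.0], 80), ([179.0, 204.0], 82), ([175.0, 205.0], 91), ([170.0, 205.0], 174), ([166.0, 204.0], 198)]
wrist 3 [([197.0, 167.0], 144), ([193.0, 168.0], 144), ([189.0, 169.0], 144), ([184.0, 169.0], 143), ([180.0, 170.0], 94), ([175.0, 170.0], 83), ([170.0, 170.0], 117), ([166.0, 171.0], 176), ([161.0, 170.0], 197)]
wrist 4 [([194.0, 132.0], 144), ([190.0, 132.0], 145), ([185.0, 133.0], 225), ([181.0, 133.0], 172), ([176.0, 133.0], 106), ([171.0, 133.0], 78), ([166.0, 133.0], 105), ([161.0, 133.0], 196), ([156.0, 133.0], 193)]
wrist 5 [([190.0, 93.0], 125), ([186.0, 93.0], 164), ([182.0, 93.0], 201), ([177.0, 93.0], 162), ([172.0, 93.0], 158), ([167.0, 93.0], 160), ([161.0, 93.0], 54), ([156.0, 93.0], 212), ([151.0, 93.0], 166)]
```

Emit:
apply_moves(
  rows="0 0 0 0.03 0.008 0 0;0 0 0 0.06 0.016 0 0;0 0 0 0.0889 0.0244 0 0;0 0 0 0.0889 0.0244 -0.04 0;0 0 0 0.0889 0.0244 -0.07 0;0 0 0 0.0889 0.0244 -0.091 0;0 0 0 0.0889 0.0244 -0.091 0;0 0 0 0.0889 0.0244 -0.091 0",
)

```text
clock: 23.95
tool_pos: [440.3, 222.3, 46.2]
eef_rot: [2.638, -0.908, -0.181]
contact_force: [-0.4, -1.0, 0.5]
width: 0.2
grasp_force: 0.0
```

Run:
```python
from sw import *
st(); rel(); find('wrist',4)
```

```text
{'clock': 23.95, 'tool_pos': [440.262, 222.307, 46.207], 'eef_rot': [2.638, -0.908, -0.181], 'width': 0.226, 'joints': [-0.98, 1.103, 0.686, 1.786, -0.632, 0.872, -2.213], 'contact_force': [-0.389, -1.024, 0.494]}
TCP in receiver x,y 37.6 -26.9 z 46.2 F [-0.39 -1.02  0.49] w 0.2255472578542537 t 23.95
wrist 4 [([339.0, 233.0], 127), ([336.0, 235.0], 125), ([333.0, 237.0], 124), ([329.0, 238.0], 125), ([324.0, 239.0], 122), ([319.0, 240.0], 123), ([313.0, 241.0], 122), ([308.0, 241.0], 138), ([302.0, 241.0], 162)]
```

Emit:
apply_moves(
  rows="0 0 0 -0.0049 -0.0063 0 0;0 0 0 -0.0099 -0.0126 0 0;0 0 0 -0.0136 -0.0173 0 0;0 0 0 -0.0154 -0.0197 0 0;0 0 0 -0.0154 -0.0197 0 0",
)

```text
clock: 24.5
tool_pos: [425.0, 203.0, 47.1]
eef_rot: [2.64, -0.909, -0.18]
contact_force: [-0.2, -0.6, -0.3]
width: 0.5
grasp_force: 0.0
```

Run:
```python
from sw import *
rel(); find('wrist',4);find('scene',4)
```

```text
TCP in receiver x,y 13.0 -26.8 z 47.1 F [-0.17 -0.64 -0.28] w 0.49998510260367457 t 24.5
wrist 4 [([304.0, 239.0], 123), ([301.0, 241.0], 122), ([297.0, 243.0], 135), ([292.0, 245.0], 79), ([287.0, 246.0], 48), ([281.0, 247.0], 38), ([275.0, 247.0], 36), ([269.0, 248.0], 33), ([263.0, 247.0], 34)]
scene 4 [([308.0, 222.0], 117), ([307.0, 221.0], 152), ([306.0, 221.0], 163), ([304.0, 222.0], 122), ([303.0, 222.0], 79), ([302.0, 222.0], 49), ([301.0, 223.0], 31), ([299.0, 223.0], 28), ([298.0, 224.0], 26)]
```

Emit:
apply_moves(
  rows="0 0 0 -0.0012 -0.0016 0 0;0 0 0 -0.0025 -0.0031 0 0;0 0 0 -0.0025 -0.0031 0 0;0 0 0 0.0062 0.0079 0 0;0 0 0 0.0123 0.0157 0.02 0;0 0 0 0.0154 0.0197 0.06 0;0 0 0 0.0154 0.0197 0.11 0;0 0 0 0.0154 0.0197 0.16 0;0 0 0 0.0154 0.0197 0.2 0;0 0 0 0.0154 0.0197 0.2 0;0 0 0 0.0154 0.0197 0.2 0",
)

```text
clock: 25.7
tool_pos: [441.0, 223.4, 246.9]
eef_rot: [2.642, -0.909, -0.179]
contact_force: [-0.3, 0.2, -0.5]
width: 0.6
grasp_force: 0.0
```

Run:
```python
from sw import *
import pickle
st(); rel()
for n in (1,2,3,4,5): find('wrist',n)
for n in (1,2,3,4,5): find('scene',n)
t=cam('top'); print('btn', proj(t,[705.2,67.9,46]))
```

```text
{'clock': 25.7, 'tool_pos': [441.005, 223.447, 246.864], 'eef_rot': [2.642, -0.909, -0.179], 'width': 0.597, 'joints': [-1.066, 0.835, 0.872, 1.681, -0.429, 1.223, -2.3], 'contact_force': [-0.328, 0.172, -0.525]}
TCP in receiver x,y 38.9 -26.8 z 246.9 F [-0.33  0.17 -0.52] w 0.5967018264432681 t 25.7
wrist 1 [([244.0, 223.0], 107), ([242.0, 224.0], 123), ([240.0, 225.0], 142), ([238.0, 225.0], 117), ([235.0, 226.0], 115), ([233.0, 226.0], 115), ([230.0, 226.0], 117), ([227.0, 226.0], 203), ([225.0, 226.0], 201)]
wrist 2 [([243.0, 204.0], 144), ([241.0, 205.0], 143), ([239.0, 205.0], 144), ([237.0, 206.0], 143), ([234.0, 206.0], 142), ([232.0, 207.0], 103), ([229.0, 207.0], 88), ([226.0, 207.0], 182), ([224.0, 207.0], 195)]
wrist 3 [([243.0, 184.0], 145), ([241.0, 185.0], 145), ([238.0, 185.0], 144), ([236.0, 186.0], 145), ([233.0, 186.0], 146), ([231.0, 186.0], 122), ([228.0, 186.0], 94), ([225.0, 186.0], 206), ([222.0, 186.0], 199)]
wrist 4 [([242.0, 163.0], 134), ([240.0, 163.0], 173), ([238.0, 164.0], 190), ([235.0, 164.0], 150), ([233.0, 165.0], 86), ([230.0, 165.0], 142), ([227.
[... 682 characters left out ...]
153), ([306.0, 241.0], 172)]
scene 3 [([312.0, 230.0], 93), ([311.0, 230.0], 81), ([309.0, 230.0], 79), ([308.0, 230.0], 79), ([307.0, 230.0], 85), ([306.0, 230.0], 91), ([304.0, 231.0], 147), ([303.0, 231.0], 164), ([302.0, 232.0], 180)]
scene 4 [([308.0, 222.0], 106), ([307.0, 221.0], 138), ([306.0, 221.0], 149), ([304.0, 222.0], 115), ([303.0, 222.0], 94), ([302.0, 222.0], 95), ([301.0, 223.0], 124), ([299.0, 223.0], 132), ([298.0, 224.0], 127)]
scene 5 [([304.0, 213.0], 195), ([303.0, 213.0], 196), ([302.0, 213.0], 200), ([301.0, 214.0], 195), ([300.0, 214.0], 195), ([298.0, 214.0], 198), ([297.0, 214.0], 198), ([296.0, 215.0], 199), ([295.0, 216.0], 197)]
btn [305.99838429 141.39103462]
```

Run:
```python
from sw import *
import pickle
t0,s0=pickle.load(open('ts8.pkl','rb'))
T=lambda u,v:(150+u/3.4,80+v/3.4); S=lambda u,v:(190+u/2.5,130+v/2.5)
print('knob',tri(t0,T(472,237),s0,S(150,22)))
print('lever frame pts z200', [onz(t0,*T(*p),205).round(0) for p in [(500,290),(485,302),(520,287),(572,375),(540,390)]])
print('jar',onz(t0,*T(500,128),40).round(0),'greenjar',onz(t0,*T(387,135),30).round(0))
print('btn tri top/scene0', tri(t0,T(530,209),s0,S(138,60)))
print('box corners z40',[onz(t0,*T(*p),40).round(0) for p in [(518,180),(565,207),(535,257),(488,225)]])
w=cam('wrist'); t=cam('top')
for n,p in dict(wA=(478,370,135),wB=(528,338,135)).items():
    q=proj(w,p); print(n,q.round(1), head(w,*q,16)); u,v=proj(t0,p).astype(int)
    print(' top diff',np.abs(t['im'][v-9:v+9,u-9:u+9].astype(int)-t0['im'][v-9:v+9,u-9:u+9]).mean())
```

```text
knob (array([628.27245385, 144.79896304, 202.99892555]), np.float64(0.3418400629949963))
lever frame pts z200 [array([579., 120., 205.]), array([567., 133., 205.]), array([582., 102., 205.]), array([502.,  56., 205.]), array([488.,  85., 205.])]
jar [796.  99.  40.] greenjar [789. 218.  30.]
btn tri top/scene0 (array([704.63357638,  68.70609811,  47.77508597]), np.float64(0.6229173652032663))
box corners z40 [array([738.,  80.,  40.]), array([710.,  31.,  40.]), array([655.,  63.,  40.]), array([688., 112.,  40.])]
wA [ 59.9 273.8] ((59.05982971191406, 272.78594970703125), (31.00182342529297, 31.817129135131836), 115.77104949951172)
 top diff 42.03292181069959
wB [ 34.  210.8] ((33.0, 210.0), (31.700027465820312, 31.700027465820312), 0.0)
 top diff 53.07921810699588
```

Run:
```python
from h import *
o=observe(); Rc=R.from_rotvec(o['eef_rot'])
a=np.radians(-15); x=np.array([np.cos(a),np.sin(a),0]); z=np.array([0,0,-1]); y=np.cross(z,x)
Rt=R.from_matrix(np.c_[x,y,z]); print((Rt*Rc.inv()).as_rotvec(degrees=True).round(1), y, np.array(o['tool_pos']))
```

```text
[18.7 -9.9 22.7] [-0.25881905 -0.96592583 -0.        ] [440.92351131 223.14151466 246.48809563]
```

Emit:
apply_moves(
  rows="4 -2.1 4.9 0 0 0.05 0;8 -4.2 9.7 0 0 0.085 0;12 -6.4 14.6 0.04 -0.023 0.085 0;18.7 -9.9 22.7 0.08 -0.046 0.085 0;18.7 -9.9 22.7 0.12 -0.07 0.085 0;18.7 -9.9 22.7 0.16 -0.093 0.085 0;18.7 -9.9 22.7 0.2 -0.116 0.085 0;18.7 -9.9 22.7 0.24 -0.14 0.085 0;18.7 -9.9 22.7 0.2637 -0.1548 0.085 0;18.7 -9.9 22.7 0.2637 -0.1548 0.06 0;18.7 -9.9 22.7 0.2637 -0.1548 0.02 0;18.7 -9.9 22.7 0.2637 -0.1548 -0.03 0;18.7 -9.9 22.7 0.2637 -0.1548 -0.07 0;18.7 -9.9 22.7 0.2637 -0.1548 -0.07 0;18.7 -9.9 22.7 0.2637 -0.1548 -0.07 0",
)

```text
clock: 27.85
tool_pos: [704.9, 68.1, 177.2]
eef_rot: [3.114, -0.41, 0.001]
contact_force: [0.7, 0.4, 1.0]
width: 0.7
grasp_force: 0.0
```

Run:
```python
from h import *
import pickle
st(); w=cam('wrist'); q=proj(w,(704.6,68.3,47.8)); print('btn px',q)
g=cv2.cvtColor(w['im'],cv2.COLOR_RGB2GRAY)
u,v=q.astype(int); m=(g<60).astype(np.uint8); 
sub=g[v-45:v+46:6,u-54:u+55:6]; print(sub)
t=cam('top'); t0,s0=pickle.load(open('ts8.pkl','rb')); 
for n,p in dict(wA=(478,370,135),wB=(528,338,135)).items():
    e=proj(t,p); print(n,e,head(t,*e,8))
save(w,'w10.png')
```

```text
{'clock': 27.85, 'tool_pos': [704.903, 68.108, 177.177], 'eef_rot': [3.114, -0.41, 0.001], 'width': 0.711, 'joints': [-0.428, 0.947, 0.594, 1.362, -0.569, 1.003, -1.554], 'contact_force': [0.653, 0.436, 1.001]}
btn px [258.38109146 181.61058866]
[[212 204 200 140 137 138 142 139 207 233 233 234 233 234 235 234 234 208
  204]
 [143 141 138 138 139  89  82 141 241 233 234 233 233 232 234 234 234 233
  103]
 [139 139 135 139 138 147 141 106 103 104  87 236 239 234 232 231 235 233
  232]
 [142 141 139 138 140 140 142 139 142 143 153 131 107 108 240 234 233 232
  232]
 [218 140 140 140 113 141 138 138 138 136 143 138 141 143 106 234 232 233
  233]
 [233 234 234 233 119 141 128 192 185 190 202 140 140 139  82 232 234 234
  231]
 [234 235 234 234 130 135 184 179  40  31 191 188 140 142 142 233 233 232
  233]
 [234 232 232 233 139 192 199  53  51  53  55 187 115 136 139 235 233 233
  232]
 [234 233 233 239 136 194  73  54  52  52  51 200 117 110 134 231 233 232
  233]
 [233 235 234 207 139 173 146  53  50  48  49 195  72 112 212 234 234 233
  234]
 [233 235 234 122 137 136 187  48  50  50  60 187 110 139 237 234 234 233
  235]
 [233 235 233 243  97 129 140 167  98 104 102  79 133 135 233 233 234 233
  233]
 [237 235 234 234 233 135 139 138 147  64 142 137  97 130 233 230 233 233
  233]
 [235 236 233 233 233 247 130 135 134 133 136 137 136 131 232 231 234 234
  230]
 [233 233 231 233 233 232 232 232 233 137 214 126 139 237 233 234 232 231
  231]
 [232 231 232 235 232 233 236 238 233 233 232 235 237 233 232 233 232 232
  232]]
wA [216.26568138 199.66301295] ((216.6103515625, 199.8387451171875), (7.4369635581970215, 8.994194984436035), 162.03689575195312)
wB [226.76621571 184.46052171] ((227.00570678710938, 184.71774291992188), (8.100419044494629, 8.775481224060059), 141.32400512695312)
```

Run:
```python
from h import *
w=cam('wrist'); hsv=cv2.cvtColor(w['im'],cv2.COLOR_RGB2HSV); g=cv2.cvtColor(w['im'],cv2.COLOR_RGB2GRAY)
def blob(m,n,z):
    k=np.zeros_like(m); cv2.circle(k,(256,184),34,1,-1)
    cs,_=cv2.findContours(cv2.morphologyEx(m*k,cv2.MORPH_OPEN,np.ones((3,3))),cv2.RETR_EXTERNAL,cv2.CHAIN_APPROX_NONE)
    b=max(cs,key=cv2.contourArea); e=cv2.fitEllipse(cv2.convexHull(b)); print(n,e,onz(w,*e[0],z).round(1))
blob((g<62).astype(np.uint8),'black',47.8); blob(((g>160)&(g<215)).astype(np.uint8),'ring',45)
c=cam('top'); 
g=cv2.cvtColor(c['im'],cv2.COLOR_RGB2GRAY)
EOF=0
# box from wrist: grey-ish top
m=((g>0)).astype(np.uint8)
```

```text
black ((254.5289306640625, 186.645751953125), (28.183666229248047, 28.802377700805664), 5.857866287231445) [701.9  73.6  47.8]
ring ((254.34979248046875, 184.26211547851562), (39.78141403198242, 42.12272262573242), 92.77367401123047) [703.7  73.3  45. ]
```

Emit:
apply_moves(
  rows="0 0 0 -0.0024 0.004 -0.04 0;0 0 0 -0.0024 0.004 -0.08 0;0 0 0 -0.0024 0.004 -0.11 0;0 0 0 -0.0024 0.004 -0.122 0;0 0 0 -0.0024 0.004 -0.126 0;0 0 0 -0.0024 0.004 -0.126 0",
)

```text
clock: 28.65
tool_pos: [701.5, 73.0, 56.2]
eef_rot: [-3.112, 0.409, 0.002]
contact_force: [-12.4, 2.6, 24.5]
width: 0.5
grasp_force: 12.1
```

Emit:
apply_moves(
  rows="0 0 0 0 0 -0.002 0;0 0 0 0 0 -0.004 0;0 0 0 0 0 -0.004 0",
)

```text
clock: 28.95
tool_pos: [701.7, 72.9, 55.9]
eef_rot: [-3.111, 0.409, 0.001]
contact_force: [-19.2, 3.3, 43.6]
width: 0.4
grasp_force: 21.9
```

Emit:
apply_moves(
  rows="0 0 0 0 0 -0.001 0;0 0 0 0 0 -0.002 0;0 0 0 0 0 -0.002 0",
)

```text
clock: 29.25
tool_pos: [701.7, 72.9, 55.7]
eef_rot: [-3.11, 0.409, 0.001]
contact_force: [-23.4, 3.5, 53.2]
width: 0.4
grasp_force: 26.8
```

Emit:
apply_moves(
  rows="0 0 0 0.003 0 0.014 0;0 0 0 0.003 0 0.014 0;0 0 0 0.003 0 0.014 0",
)

```text
clock: 29.55
tool_pos: [707.2, 72.4, 60.9]
eef_rot: [-3.113, 0.409, -0.008]
contact_force: [0.8, -0.0, 1.6]
width: 0.4
grasp_force: 1.2
```

Emit:
apply_moves(
  rows="0 0 0 0 0 0.002 0;0 0 0 0 0 0.002 0;0 0 0 0 0 0.002 0",
)

```text
clock: 29.85
tool_pos: [705.7, 72.3, 60.5]
eef_rot: [-3.114, 0.41, -0.003]
contact_force: [1.6, -0.7, 2.6]
width: -0.0
grasp_force: 1.3
```

Emit:
apply_moves(
  rows="0 0 0 0 0 0.006 0;0 0 0 0 0 0.006 0;0 0 0 0 0 0.006 0",
)

```text
clock: 30.15
tool_pos: [704.4, 72.4, 66.1]
eef_rot: [-3.114, 0.41, 0.002]
contact_force: [-0.5, 0.3, -0.9]
width: 0.7
grasp_force: 0.0
```

Emit:
apply_moves(
  rows="0 0 0 0 0 0.05 0;0 0 0 0 0 0.1 0;0 0 0 0 0 0.15 0;0 0 0 0 0 0.2 0;0 0 0 0 0 0.25 0;0 0 0 -0.04 -0.03 0.26 0;0 0 0 -0.08 -0.06 0.26 0;0 0 0 -0.12 -0.09 0.26 0;0 0 0 -0.16 -0.12 0.26 0;0 0 0 -0.16 -0.12 0.26 0;0 0 0 -0.16 -0.12 0.26 0",
)

```text
clock: 31.25
tool_pos: [544.1, -48.1, 326.8]
eef_rot: [-3.113, 0.414, -0.0]
contact_force: [0.5, 0.6, -0.4]
width: 0.4
grasp_force: 0.0
```

Run:
```python
from sw import *
st(); t=cam('top')
for n,p in dict(wA=(478,370,135),wB=(528,338,135)).items():
    e=proj(t,p); print(n,e,head(t,*e,8))
for n in range(1,6): find('scene',n)
s=cam('scene')
for p in [(478,370,135),(528,338,135)]: e=proj(s,p); print(e,head(s,*e,14))
# change of other things vs first picture
a=cv2.imread('pics/scene0.png'); b=cv2.resize(s['im'][:,:,::-1],None,fx=1.5,fy=1.5,interpolation=cv2.INTER_CUBIC)
d=np.abs(a.astype(int)-b).mean(2)
for n,(x0,y0,x1,y1) in dict(oil=(258,400,288,448),loupe=(390,322,415,350),tray=(405,405,465,462),master=(298,440,366,535)).items(): print(n,d[y0:y1,x0:x1].mean().round(1))
```

```text
{'clock': 31.25, 'tool_pos': [544.135, -48.062, 326.762], 'eef_rot': [-3.113, 0.414, -0.0], 'width': 0.436, 'joints': [-0.406, 0.562, 0.701, 1.711, -0.417, 1.022, -1.395], 'contact_force': [0.492, 0.562, -0.361]}
wA [216.26568138 199.66301295] ((216.63047790527344, 199.83155822753906), (7.245194911956787, 8.287444114685059), 156.9321746826172)
wB [226.76621571 184.46052171] ((227.20782470703125, 184.7181854248047), (7.698206901550293, 8.730422973632812), 161.094482421875)
scene 1 [([320.0, 247.0], 117), ([318.0, 247.0], 117), ([317.0, 247.0], 117), ([316.0, 247.0], 118), ([315.0, 248.0], 117), ([313.0, 248.0], 95), ([312.0, 249.0], 118), ([311.0, 249.0], 150), ([310.0, 250.0], 163)]
scene 2 [([315.0, 238.0], 116), ([314.0, 238.0], 116), ([313.0, 238.0], 116), ([312.0, 239.0], 117), ([311.0, 239.0], 117), ([309.0, 239.0], 111), ([308.0, 240.0], 117), ([307.0, 240.0], 141), ([306.0, 241.0], 159)]
scene 3 [([312.0, 230.0], 86), ([311.0, 230.0], 74), ([309.0, 230.0], 73), ([308.0, 230.0], 72), ([307.0, 230.0], 78), ([306.0, 230.0], 83), ([304.0, 231.0], 135), ([303.0, 231.0], 150), ([302.0, 232.0], 167)]
scene 4 [([308.0, 222.0], 98), ([307.0, 221.0], 128), ([306.0, 221.0], 138), ([304.0, 222.0], 105), ([303.0, 222.0], 87), ([302.0, 222.0], 88), ([301.0, 223.0], 114), ([299.0, 223.0], 122), ([298.0, 224.0], 117)]
scene 5 [([304.0, 213.0], 181), ([303.0, 213.0], 182), ([302.0, 213.0], 185), ([301.0, 214.0], 181), ([300.0, 214.0], 180), ([298.0, 214.0], 184), ([297.0, 214.0], 184), ([296.0, 215.0], 184), ([295.0, 216.0], 183)]
[243.70340673 238.98602226] ((243.30194091796875, 238.8988037109375), (8.295209884643555, 15.249136924743652), 97.38545989990234)
[235.2900596  219.78666115] ((235.25184631347656, 220.08499145507812), (9.359321594238281, 13.47551441192627), 94.20069885253906)
oil 0.9
loupe 1.0
tray 5.9
master 0.9
```

```bash
python3 -c "
from rig import *
print(job_done())"
```

```text
the job is handed in; nothing more can be done
None
```

Job handed in, result not shown: both watches on the bench are draped at rest on the rail, the receiver is set to the master's pattern (1–3 ON, 4–5 OFF), and start was pressed once about 4 mm off-centre to its hard stop (53 N against the expected 5 N) and sprang back.

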